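# Tighten the label rewinder's lock ring with the pin spanner

### The job

Take the two-pronged pin spanner from its holder, set both prongs well down into two opposite holes of the lock ring on top of the label rewinder, and with the spanner turn the ring clockwise until it is fully tight against its stop. Then stand the spanner back fully home in its holder and let go. Work gently: do not press or wrench the ring with the spanner by more than about 35 N, do not touch the ring with the fingers, and leave the other things where they are.

Things in the scene. Friction and masses are not known exactly. Their poses are not given: they have to be found in the camera images.
- rewinder: Label rewinder: a fixed grey box 180 mm (x) by 150 mm (y) by 45 mm high, with a white label roll 120 mm across lying on it (top at 91 mm), an aluminium flange 92 mm across (top at 95 mm) and the lock ring on top of that. Origin at the centre of its underside. Its yaw says nothing of where the ring's holes are.
- ring_face (a point): Centre of the upper face of the steel lock ring (64 mm across, 16 mm high), on its vertical axis, 111 mm up. The face has four blind round holes, 9 mm wide, 10 mm deep, 90 degrees apart on a 44 mm pitch circle, and a dark spindle end flush in the middle. The point belongs to the base: the holes' angle is not given and differs each time, see it or find it by feel.
- lockring (a joint): Turn of the lock ring, rad, growing clockwise seen from above: 0 is loose, at 0.9 it meets its firm stop and is fully tight (turned on, the spindle under it winds up about 0.2 rad per N m and springs back). It starts between 0 and 0.3, stays where it is left and drags with about 0.15 N m before the stop. The value says nothing of where the holes are.
- spanner_grip (a point): Centre of the pin spanner's grip, a black upright block 40 (x) by 16 (y, grasp across it) by 38 mm high. z is up. Below it a 12 mm shank and a steel crossbar 60 (x) by 18 (y) by 12 mm, underside 51 mm below this centre; from it two round prongs with ball ends, 6 mm wide, 14 mm long, point down. Loose, about 0.25 kg; the same either way round.
- prong_a (a point): Tip of one prong of the spanner, 22 mm along the spanner's x from its centre line, 65 mm below the grip's centre.
- prong_b (a point): Tip of the other prong, 22 mm along -x, 65 mm below the grip's centre.
- holder_top (a point): Middle of the top face of the spanner's holder: a fixed grey block 100 (x) by 50 (y) by 30 mm high with two round holes, 12 mm wide, 20 mm deep, 22 mm either side along x. The spanner stands in it, both prongs in the holes and the crossbar lying on the block, its grip centre 51 mm above this point. Its point is the place to return it to.
- spacer: Bystander: plain steel spacer ring without pin holes, 64 mm across, 16 mm high; origin at the centre of its underside. Leave alone.
- tape: Bystander: roll of tape, 68 mm across, 24 mm high; origin at the centre of its underside. Leave alone.
- spare_roll: Bystander: spare roll of white labels, 100 mm across, 55 mm high; origin at the centre of its underside. Leave alone.
- ink: Bystander: black jar, 48 mm across, 85 mm high; origin at the centre of its underside. Leave alone.
- driver: Bystander: screwdriver lying flat. Leave alone.
- carton: Bystander: small cardboard box, 110 x 80 x 60 mm; origin at the centre of its underside. Leave alone.
- mug: Bystander: white mug, 76 mm across, 90 mm high; origin at the centre of its underside. Leave alone.
Things that resemble listed ones, but are neither listed nor needed, are in the scene too. What is shaped like the part that bears holder_top but pink is not meant. Leave any orange look-alike of the rewinder alone.

How it is judged:
By the outcome, as a careful person would: the job done as asked, in the order asked, and still so for the second after the job is handed in, with the robot touching nothing.
It also fails if it takes over 72 s, if anything falls off the work surface, if the arm or the gripper's body presses on something with over 40 N, if the wrist force passes 120 N, or if a joint passes its speed limit or range.

### The arm

A 7-joint arm with a two-finger parallel gripper is mounted at the origin on the work surface. World frame = base frame: x ahead of the robot, y to its left, z up, the work surface at z = 0. Lengths are in mm, angles in rad, forces in N, time in s.
With the tool pointing down it reaches from about 400 to 875 mm from the base axis. Payload 4.4 kg.
Tool frame: the origin (TCP) lies on the centre line of the jaws, within the pads' length; the fingertips stand 25 mm ahead of it and the grasp point (between the pads) lies 6 mm ahead of it; z points along the fingers, x is the direction in which the jaws open and shut, and the axes are right-handed (so a half turn about z gives the same grasp; the last joint's range is limited). The gripper opens to 85 mm and grips with 20 to 120 N. Pads are 22 mm wide; open, the fingers measure 114 mm over their backs; the gripper's body (76 mm by 85 mm) begins 54 mm behind the grasp point. The pads swing forward as they close: fully open they stand 13 mm farther back than shut.
Start: joints at [-1.381, 0.628, 0.038, 1.517, -0.027, 0.996, -0.02], TCP at [164.438, 628.87, 256.313] pointing down, gripper open.
Joint ranges: [-3.06, 3.06], [-0.37, 2.12], [-1.25, 1.32], [0.18, 2.47], [-1.1, 4.24], [0.23, 1.98], [-2.94, 2.94]. Speed limits (rad/s): [2.57, 2.57, 3.14, 3.14, 3.14, 3.14, 3.14].

### API

Orientations are given as [roll, pitch, yaw] about the fixed x, y, z axes, in that order (R = Rz(yaw) Ry(pitch) Rx(roll)).
In Python, from cell import ctrl, cams gives the robot as it stands. The module is installed in compiled form; this text tells all that it offers.
- The arm moves only by the tool step_arm, never from a script. Its arguments are lists of equal length, an entry for each row: "linear": the shift along the tool's x, y, z in mm, a list of three; "yaw": the turn about the tool's z in rad; "gripper": the opening, from -1 (shut) to 1 (fully open). A call has 1 to 8 rows; each row is the pose to reach, as a shift and turn from the pose commanded when the call began, along the tool's axes at that moment; what a row does not reach only later rows make up. A row lasts 1/12 s, in which the tool goes at most 41.7 mm and 7.16 degrees, less where a joint would pass 70% of its speed; a pose out of reach is approached as far as the arm can. A call with a gripper value outside its range is refused whole. The fingers move at their own pace and stop on an object; the grip force is fixed at half the most. Time passes only in rows, so rows that repeat a pose let the fingers close. It gives the time, the measured TCP pose, the force and the opening at its end, in the units of the state.
- ctrl.read_state(): the state, without advancing time (a new reading comes with each control period).
- cams.get_image(name): name is "scene" or "top"; returns a dict with "frame" (480x640x3 uint8, red, green, blue), "depth" (480x640 float32, mm along the optical axis (not along the pixel's ray), 0 where there is no reading), "intrinsics" (3x3 intrinsics, pixels), "k1" (the pictures are not rectified: a ray, as slopes to the right and down, at radius r is drawn at 1 + k1 r^2 times it, then the intrinsics apply), "cam_to_world" (4x4, takes a point from camera to world coordinates). Camera axes: x right, y down, z forward; pixel columns grow to the right and rows downward; lengths in mm; the calibration is good to about 2 mm. A picture is of the moment at which its call begins.
- ctrl.finish_job(): hands the job in, once; it reports no verdict.
Trained networks look in the newest picture that a camera, given by its name, has taken for a name from the list of things; names that differ only in an ending like _2 or _b are one class to them, and where a whole thing is asked for, a point or a joint stands for the part that bears it (a point fixed in the world has none). Each returns a list of dicts, best first, with "conf" (0 to 1); they miss things now and then, are a little off and sometimes report something else, mostly with a low value. They report only what shows in the picture. A call takes as long as a camera call. They do not tell look-alikes from the thing itself.
- cams.regions_of(camera, name): "pixels" (480x640 bool, what is visible of it) and "pixel" ([column, row] in pixels, amid what is visible of it).
The state is a dict: "clock": time; "qpos": joint angles; "qd": joint speeds; "tau": joint torques, N m; "eef_pos": TCP position; "tool_rot": TCP orientation; "force": force on the tool from outside, world axes, zero at the start; "torque": the same for the moment, N m; "width": finger opening in mm.
Only numpy, scipy, OpenCV 4.12 (cv2) and the standard library are available. Lean on these libraries where they do the work, as an engineer would, in place of code of your own. Each camera call takes 0.05 s, during which the arm holds its last target.

## Working session

There is one attempt and no reset: what is moved stays moved. The work goes in short steps, Python scripts to look and compute and a tool call to move; the robot and the scene stay as the last step left them, time stands still between calls to the robot, and variables do not carry over. Pictures are saved under pics/ and viewed, and the job is handed in when it is done.

Besides the shell and the picture viewer there is one more tool, called after "Request:" as a command line: name --pt "numbers of a row" for each row, then --argument value for the rest. step_arm: Moves the arm, as the interface text tells. Its arguments: {"type":"object","properties":{"linear":{"type":"array"},"yaw":{"type":"array"},"gripper":{"type":"array"}},"required":["linear","yaw","gripper"]}

```bash
mkdir -p pics; cat > h.py <<'E'
import numpy as np,cv2
from cell import ctrl,cams
def shot(cam,fn):
    im=cams.get_image(cam); cv2.imwrite('pics/'+fn,im['frame'][:,:,::-1]); np.savez(''+cam+'.npz',**{k:im[k] for k in im}); return im
def ray(im,px):
    K=im['intrinsics'];k=im['k1'];px=np.atleast_2d(px).astype(float)
    d=np.c_[(px[:,0]-K[0,2])/K[0,0],(px[:,1]-K[1,2])/K[1,1]]
    u=d.copy()
    for _ in range(20): u=d/(1+k*(u**2).sum(1,keepdims=True))
    return np.c_[u,np.ones(len(u))]
def onz(im,px,z):
    T=im['cam_to_world'];r=ray(im,px)@T[:3,:3].T;o=T[:3,3]
    return o+r*((z-o[2])/r[:,2])[:,None]
def atd(im,px):
    px=np.atleast_2d(px).astype(int);T=im['cam_to_world'];r=ray(im,px)
    return (r*im['depth'][px[:,1],px[:,0]][:,None])@T[:3,:3].T+T[:3,3]
def proj(im,P):
    T=im['cam_to_world'];K=im['intrinsics'];p=(np.atleast_2d(P)-T[:3,3])@T[:3,:3];u=p[:,:2]/p[:,2:]
    u=u*(1+im['k1']*(u**2).sum(1,keepdims=True));return np.c_[u[:,0]*K[0,0]+K[0,2],u[:,1]*K[1,1]+K[1,2]]
E
python3 - <<'E'
from h import *
for c in('scene','top'):
    im=shot(c,c+'0.png');print(c,im['intrinsics'],im['k1'],im['cam_to_world'])
    for n in('rewinder','ring_face','lockring','spanner_grip','holder_top','prong_a'):
        try:
            for r in cams.regions_of(c,n): 
                p=r['pixel'];print(n,round(r['conf'],2),p,r['pixels'].sum(),atd(im,p).round(0))
        except Exception as e: print(n,e)
s=ctrl.read_state();print(s)
E
```

```text
scene [[441.85368032   0.         322.25882186]
 [  0.         441.85368032 238.01905998]
 [  0.           0.           1.        ]] -0.0004042064348484504 [[-4.38417082e-01  5.21486381e-01 -7.32012580e-01  1.28748828e+03]
 [ 8.98771515e-01  2.53947583e-01 -3.57379895e-01  3.41199041e+02]
 [-4.75922399e-04 -8.14593506e-01 -5.80032063e-01  6.77930785e+02]
 [ 0.00000000e+00  0.00000000e+00  0.00000000e+00  1.00000000e+00]]
rewinder 0.88 [458.8, 226.8] 3601 [[326. 245.  69.]]
rewinder 0.66 [416.8, 299.1] 5387 [[624. 225.  68.]]
rewinder 0.53 [243.6, 242.2] 643 [[ 565. -234.   24.]]
ring_face 0.92 [414.8, 297.7] 5626 [[625. 221.  73.]]
ring_face 0.89 [461.2, 229.3] 3756 [[327. 254.  63.]]
lockring 0.92 [462.4, 200.9] 414 [[267. 235. 109.]]
lockring 0.7 [415.8, 267.2] 656 [[577. 204. 108.]]
lockring 0.45 [230.1, 178.0] 867 [[ 370. -406.   73.]]
spanner_grip 0.82 [240.2, 220.0] 388 [[ 547. -248.   75.]]
spanner_grip 0.74 [417.3, 269.2] 699 [[582. 210. 109.]]
holder_top 0.89 [209.0, 280.2] 1064 [[ 723. -217.   27.]]
holder_top 0.86 [279.2, 211.9] 640 [[ 403. -224.   28.]]
holder_top 0.85 [2
[... 1309 characters left out ...]
 9.   3.]]
{'clock': 0.7, 'qpos': array([-1.38079953,  0.62836711,  0.03846845,  1.51742469, -0.02703759,
        0.99630327, -0.02003905]), 'qd': array([ 2.73961074e-04,  1.38196898e-03,  8.59152114e-04, -1.46605275e-03,
       -8.25096522e-04,  8.36524431e-05, -2.34019127e-03]), 'tau': array([ 1.08623419e-03, -5.63110006e+01,  1.22502510e+00, -1.93747598e+01,
        1.06192243e-02,  1.20093126e-03, -3.07266737e-05]), 'eef_pos': array([164.40866888, 628.86517799, 256.32624412]), 'tool_rot': array([-3.14150482e+00, -1.32114612e-05,  1.31494001e+00]), 'force': array([-0.81694999, -0.14424597, -0.7044516 ]), 'torque': array([-0.06623374, -0.01499257,  0.03374023]), 'width': 85.36716664591465}
```

View pics/scene0.png

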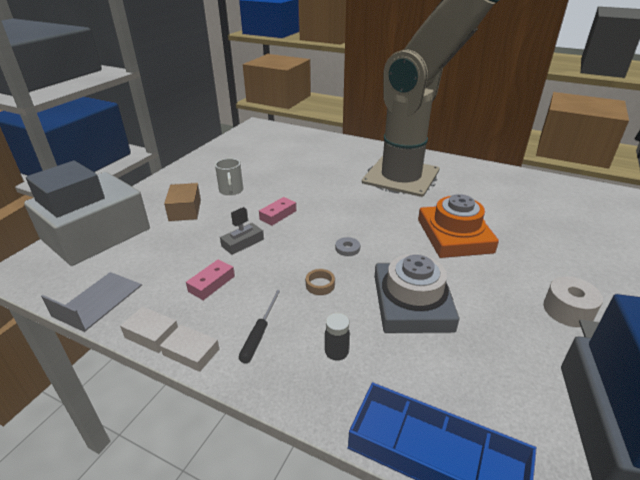

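View pics/top0.png

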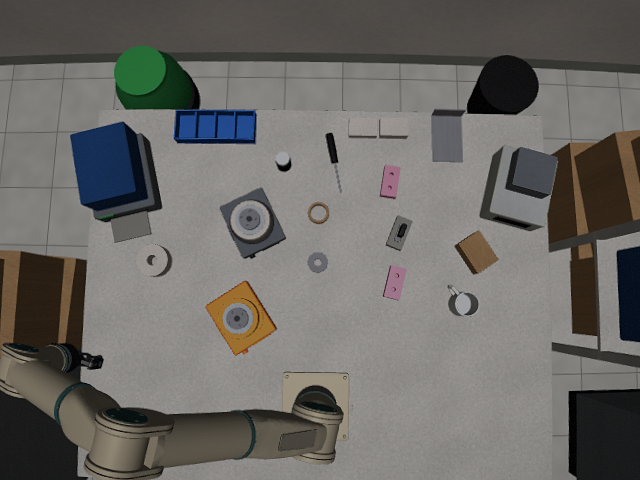

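```bash
python3 - <<'E'
from h import *
def L(c): 
    z=np.load(c+'.npz');return {k:(z[k] if z[k].ndim else float(z[k])) for k in z}
s=L('scene');t=L('top')
def crop(im,cx,cy,w,h,f):
    M=im['frame'][cy-h//2:cy+h//2,cx-w//2:cx+w//2,::-1];return cv2.resize(M,None,fx=f,fy=f,interpolation=cv2.INTER_CUBIC)
a=crop(s,418,270,50,40,8);b=crop(s,242,226,50,40,8);c=crop(t,250,221,50,40,8);d=crop(t,400,232,50,40,8)
cv2.imwrite('pics/crops.png',np.vstack([np.hstack([a,b]),np.hstack([c,d])])[:600])
E
```

```text
(no output)
```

View pics/crops.png

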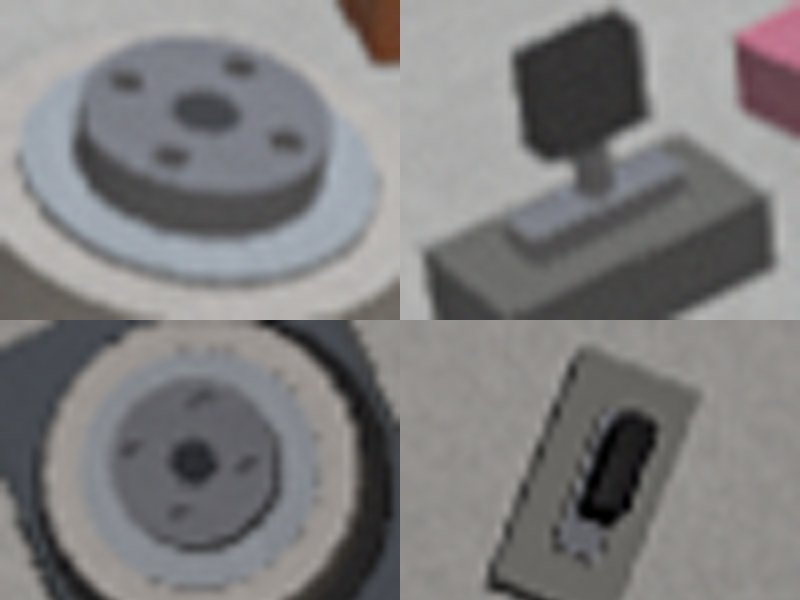

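```bash
cat >> h.py <<'E'
def L(c): 
    z=np.load(''+c+'.npz');return {k:(z[k] if z[k].ndim else float(z[k])) for k in z}
def cloud(im):
    v,u=np.mgrid[0:480,0:640];px=np.c_[u.ravel(),v.ravel()];P=atd(im,px);P[im['depth'].ravel()==0]=np.nan
    return P.reshape(480,640,3)
E
python3 - <<'E'
from h import *
for c in('scene','top'):
    im=L(c);P=cloud(im)
    for nm,(x,y),r,zs in(('holder',(550,-240),80,(24,34)),('bar',(550,-240),50,(38,46)),('grip',(550,-240),50,(80,110)),('ring',(575,205),45,(106,116)),('flange',(575,205),60,(93,97)),('table',(575,0),100,(-8,8))):
        m=(np.hypot(P[...,0]-x,P[...,1]-y)<r)&(P[...,2]>zs[0])&(P[...,2]<zs[1])
        Q=P[m]
        if len(Q)<8: print(c,nm,len(Q));continue
        rr=cv2.minAreaRect(Q[:,:2].astype(np.float32))
        print(c,nm,len(Q),'mean',Q.mean(0).round(1),'med',np.median(Q,0).round(1),'sdz',Q[:,2].std().round(1),'rect',np.round(rr[0],1),np.round(rr[1],1),round(rr[2],1))
E
```

```text
scene holder 358 mean [ 549.7 -249.5   28.2] med [ 556.6 -246.9   28.1] sdz 1.9 rect [ 542.5 -252.9] [ 54.1 102. ] 67.8
scene bar 94 mean [ 543.6 -252.7   40.4] med [ 545.3 -253.    40.4] sdz 1.4 rect [ 542.9 -252.6] [22.3 61.7] 68.8
scene grip 143 mean [ 545.6 -251.    92.1] med [ 546.  -250.4   93.4] sdz 6.0 rect [ 542.4 -252.4] [19.2 40.1] 67.3
scene ring 508 mean [567.9 208.9 109. ] med [568.4 209.  109.1] sdz 1.1 rect [566.5 208.6] [64.3 64.5] 80.8
scene flange 245 mean [585.2 209.7  94. ] med [589.1 211.8  93.8] sdz 0.8 rect [577.  210.1] [71.3 89. ] 11.7
scene table 3348 mean [579.5   3.8  -1.6] med [581.7   6.3  -1.8] sdz 1.8 rect [ 5.749e+02 -2.000e-01] [197.8 198.1] 21.3
top holder 296 mean [ 540.1 -255.1   29.2] med [ 538.3 -253.    29.4] sdz 2.5 rect [ 540.9 -256.1] [ 50.7 102. ] 68.3
top bar 36 mean [ 532.4 -247.8   41.2] med [ 525.2 -247.9   40.9] sdz 2.3 rect [ 542.2 -244. ] [62.5 30.5] 3.4
top grip 81 mean [ 539.5 -254.9   98.7] med [ 540.6 -255.    98.9] sdz 5.4 rect [ 540.  -255.6] [17.5 40.8] 68.2
top ring 291 mean [565.3 207.1 111. ] med [565.9 208.1 111. ] sdz 2.6 rect [566.6 207. ] [64.1 61.4] 35.0
top flange 216 mean [571.2 206.1  94.8] med [576.  204.4  94.7] sdz 1.2 rect [570.9 207.2] [111.4 105.6] 85.9
top table 2706 mean [ 5.727e+02 -2.000e-01  2.000e-01] med [ 5.699e+02 -5.000e-01  2.000e-01] sdz 3.6 rect [ 5.757e+02 -5.000e-01] [197.1 198.5] 1.6
```

```bash
cat >> h.py <<'E'
from scipy.optimize import least_squares
def darkcent(im,px,r):
    x0,y0=np.round(px).astype(int);R=int(np.ceil(r))+1
    v,u=np.mgrid[y0-R:y0+R+1,x0-R:x0+R+1];g=im['frame'][y0-R:y0+R+1,x0-R:x0+R+1].astype(float).mean(2)
    m=np.hypot(u-px[0],v-px[1])<=r;b=np.percentile(g[m],80);w=np.clip(b-12-g,0,None)*m
    return np.array([(u*w).sum(),(v*w).sum()])/w.sum()
def fitring(im,holes,z=111):
    W=onz(im,holes,z)[:,:2]
    ang0=np.arctan2(*(W-W.mean(0))[0,::-1])
    idx=np.round((np.arctan2((W-W.mean(0))[:,1],(W-W.mean(0))[:,0])-ang0)/(np.pi/2))
    f=lambda p:(p[:2]+22*np.c_[np.cos(p[2]+idx*np.pi/2),np.sin(p[2]+idx*np.pi/2)]-W).ravel()
    r=least_squares(f,[*W.mean(0),ang0]);return r.x,r.fun.round(1)
E
python3 - <<'E'
from h import *
for c,o,hs in(('scene',(393,250),[(126,81),(239,66),(287,141),(171,156),(207,112)]),('top',(225,201),[(203,77),(131,128),(246,144),(180,192),(193,142)])):
    im=L(c);px=np.array(o)+(np.array(hs)+.5)/8-.5
    ref=np.array([darkcent(im,p,3.2) for p in px])
    for w in(px,ref):
        p,res=fitring(im,w[:4]);print(c,p[:2].round(1),np.degrees(p[2])%90,res,'spindle',onz(im,w[4:],111).round(1))
E
```

```text
scene [566.4 207.8] 82.66094502709218 [ 0.   0.1 -0.   0.2 -0.2 -0.1  0.2 -0.1] spindle [[566.8 208.3 111. ]]
scene [566.6 207.8] 82.63152953319305 [ 0.  -0.1 -0.1  0.  -0.1  0.1  0.2 -0.1] spindle [[566.9 208.1 111. ]]
top [567.4 207.7] 81.76530236848626 [-0.4  1.   0.7 -0.6 -0.1 -0.6 -0.2  0.1] spindle [[564.8 206.4 111. ]]
top [567.4 208.3] 82.23812526634876 [ 0.1  0.6  0.6 -0.4 -0.2 -0.  -0.5 -0.2] spindle [[564.5 206.1 111. ]]
```

```bash
cat >> h.py <<'E'
def go(x,y,z,yawdeg,frm=None):
    s=ctrl.read_state();p=s['eef_pos'];ps=s['tool_rot'][2]
    if frm is not None: p=np.array(frm[:3]);ps=np.radians(frm[3])
    d=np.array([x,y,z])-p;c,sn=np.cos(ps),np.sin(ps)
    dy=(np.radians(yawdeg)-ps+np.pi)%(2*np.pi)-np.pi
    print('lin',[round(d[0]*c+d[1]*sn,1),round(d[0]*sn-d[1]*c,1),round(-d[2],1)],'yaw',round(-dy,4))
E
python3 - <<'E'
from h import *
go(520,300,256,68)
E
```

```text
lin [np.float64(-228.2), np.float64(427.2), np.float64(0.3)] yaw 0.1281
```

Request:
step_arm --pt "-228 427 0" --pt "-228 427 0" --pt "-228 427 0" --pt "-228 427 0" --pt "-228 427 0" --pt "-228 427 0" --pt "-228 427 0" --pt "-228 427 0" --yaw '[0.128,0.128,0.128,0.128,0.128,0.128,0.128,0.128]' --gripper '[1,1,1,1,1,1,1,1]'

```text
clock: 1.37
eef_pos: [410.5, 401.1, 256.6]
tool_rot: [3.141, -0.001, 1.187]
force: [-0.2, 1.1, -1.0]
width: 85.3
```

```bash
python3 - <<'E'
from h import *
go(541.7,-254.3,200,68)
E
```

```text
lin [np.float64(-558.7), np.float64(367.0), np.float64(56.6)] yaw 0.0004
```

Request:
step_arm --pt "-558 367 56" --pt "-558 367 56" --pt "-558 367 56" --pt "-558 367 56" --pt "-558 367 56" --pt "-558 367 56" --pt "-558 367 56" --pt "-558 367 56" --yaw '[0,0,0,0,0,0,0,0]' --gripper '[1,1,1,1,1,1,1,1]'

```text
clock: 2.03
eef_pos: [474.7, 75.0, 228.6]
tool_rot: [3.141, -0.001, 1.187]
force: [0.9, 0.4, -0.5]
width: 85.3
```

```bash
python3 - <<'E'
from h import *
go(541.7,-254.3,200,68)
E
```

```text
lin [np.float64(-280.4), np.float64(185.3), np.float64(28.6)] yaw 0.0005
```

Request:
step_arm --pt "-280 185 28" --pt "-280 185 28" --pt "-280 185 28" --pt "-280 185 28" --pt "-280 185 28" --pt "-280 185 28" --pt "-280 185 28" --pt "-280 185 28" --yaw '[0,0,0,0,0,0,0,0]' --gripper '[1,1,1,1,1,1,1,1]'

```text
clock: 2.7
eef_pos: [540.7, -250.9, 200.8]
tool_rot: [3.141, -0.0, 1.187]
force: [-0.2, 0.3, 0.2]
width: 85.4
```

Request:
step_arm --pt "0 0 0" --pt "0 0 0" --pt "0 0 0" --yaw '[0,0,0]' --gripper '[0.2,0.2,0.2]'

```text
clock: 2.95
eef_pos: [540.3, -248.2, 200.5]
tool_rot: [-3.141, -0.001, 1.187]
force: [-0.1, 0.4, -0.3]
width: 52.2
```

```bash
python3 - <<'E'
from h import *
go(541.7,-254.3,88,68)
im=shot('scene','s1.png');im=shot('top','t1.png')
print(ctrl.read_state()['qpos'])
E
```

```text
lin [np.float64(-5.1), np.float64(3.6), np.float64(112.5)] yaw -0.0003
[ 0.33471871  0.61406633  0.07385115  1.73686584 -0.06119863  0.79345218
  1.6273676 ]
```

View pics/s1.png

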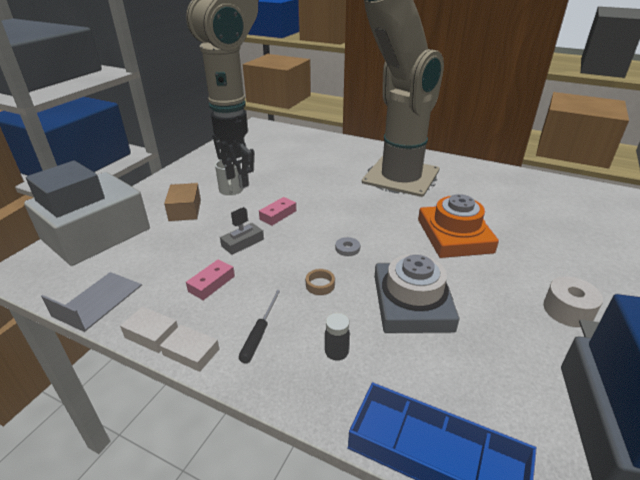

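Request:
step_arm --pt "-5 3.6 40" --pt "-5 3.6 75" --pt "-5 3.6 100" --pt "-5 3.6 112" --pt "-5 3.6 112" --pt "-5 3.6 112" --yaw '[0,0,0,0,0,0]' --gripper '[0.2,0.2,0.2,0.2,0.2,0.2]'

```text
clock: 3.55
eef_pos: [542.5, -253.8, 89.2]
tool_rot: [3.141, -0.0, 1.188]
force: [0.8, -0.7, 0.0]
width: 51.3
```

```bash
python3 - <<'E'
from h import *
im=shot('scene','s2.png');
cv2.imwrite('pics/s2c.png',cv2.resize(im['frame'][140:270,170:330,::-1],None,fx=4.5,fy=4.5,interpolation=cv2.INTER_CUBIC))
print(proj(im,[[541.7,-254.3,88]]))
E
```

```text
[[238.79161991 214.10304064]]
```

View pics/s2c.png

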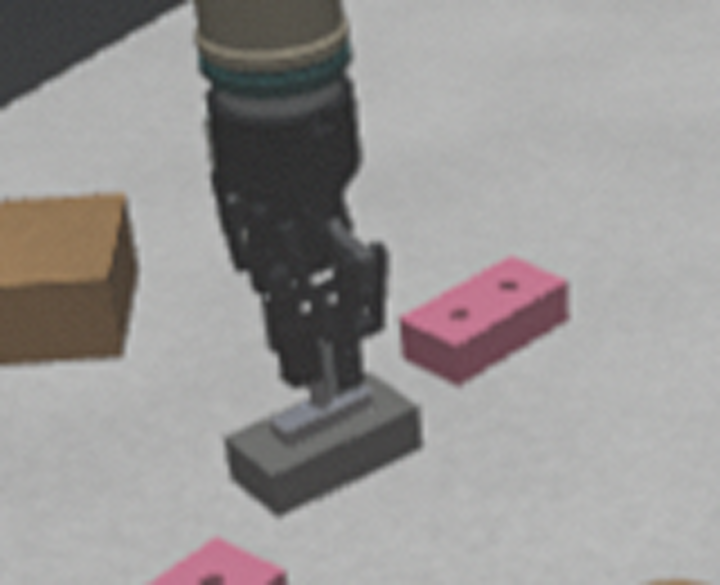

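The open fingers straddle the grip, and crossbar and holder look undisturbed. I'll close now.

Request:
step_arm --pt "0 0 0" --pt "0 0 0" --pt "0 0 0" --pt "0 0 0" --pt "0 0 0" --pt "0 0 0" --pt "0 0 0" --pt "0 0 0" --yaw '[0,0,0,0,0,0,0,0]' --gripper '[-1,-1,-1,-1,-1,-1,-1,-1]'

```text
clock: 4.27
eef_pos: [542.9, -255.0, 90.1]
tool_rot: [3.139, -0.0, 1.187]
force: [0.3, -0.2, 7.1]
width: 15.3
```

```bash
python3 - <<'E'
from h import *
s=ctrl.read_state();print(s['eef_pos'],np.degrees(s['tool_rot']),s['force'],s['torque'],s['width'])
E
```

```text
[ 542.90649881 -255.03298775   90.10498966] [ 1.79862034e+02 -7.44638550e-03  6.79959415e+01] [ 0.33368257 -0.20434462  7.14269895] [ 0.13180408  0.19454838 -0.04644908] 15.306166020406788
```

Request:
step_arm --pt "0 0 -8" --pt "0 0 -16" --pt "0 0 -30" --pt "0 0 -60" --pt "0 0 -100" --pt "0 0 -120" --pt "0 0 -120" --pt "0 0 -120" --yaw '[0,0,0,0,0,0,0,0]' --gripper '[-1,-1,-1,-1,-1,-1,-1,-1]'

```text
clock: 4.93
eef_pos: [542.4, -254.8, 210.3]
tool_rot: [3.139, -0.0, 1.187]
force: [-0.1, 0.5, -3.2]
width: 15.4
```

```bash
python3 - <<'E'
from h import *
s=ctrl.read_state();print(s['eef_pos'],np.degrees(s['tool_rot']),s['force'],s['torque'],s['width'])
im=shot('scene','s3.png')
p=proj(im,[s['eef_pos']-[0,0,40]])[0].astype(int);print(p)
x,y=p;cv2.imwrite('pics/s3c.png',cv2.resize(im['frame'][y-50:y+50,x-60:x+60,::-1],None,fx=6,fy=6,interpolation=cv2.INTER_CUBIC))
go(566.7,207.8,220,82.5)
E
```

```text
[ 542.37340553 -254.78582156  210.25098055] [ 1.79853933e+02 -4.25105991e-03  6.80104404e+01] [-0.06148628  0.48714991 -3.20456481] [0.01061294 0.0150098  0.01906356] 15.412892268459451
[234 184]
lin [np.float64(438.0), np.float64(-149.5), np.float64(-11.4)] yaw -0.2529
```

View pics/s3c.png

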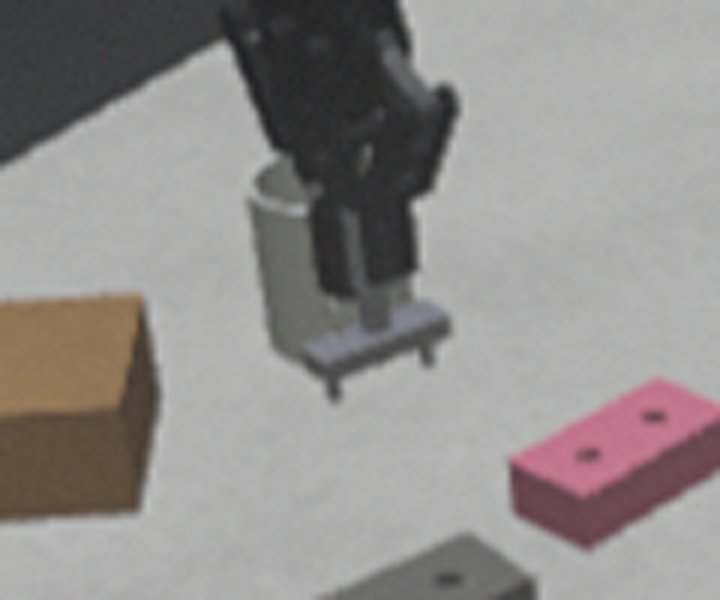

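```bash
python3 - <<'E'
from h import *
im=L('scene');o=np.array([174,134])
px=o+(np.array([(336,397),(430,362)])+.5)/6-.5
W=onz(im,px,136.5);print(W,W.mean(0),np.degrees(np.arctan2(*(W[1]-W[0])[1::-1])),np.linalg.norm(W[1]-W[0]))
cv2.imwrite('pics/s3d.png',cv2.resize(im['frame'][205:255,210:275,::-1],None,fx=10,fy=10,interpolation=cv2.INTER_CUBIC))
E
```

```text
[[ 559.14829137 -262.42416586  136.5       ]
 [ 519.11019956 -244.45863884  136.5       ]] [ 539.12924547 -253.44140235  136.5       ] 155.83370774504866 43.88403988722698
```

View pics/s3d.png

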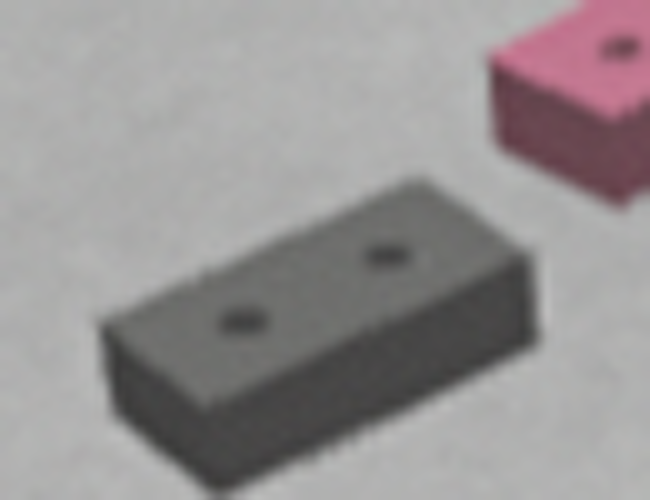

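```bash
python3 - <<'E'
from h import *
im=L('scene');o=np.array([210,205])
px=o+(np.array([(243,321),(388,256)])+.5)/10-.5
px=np.array([darkcent(im,p,3.5) for p in px]);print(px)
W=onz(im,px,30);print(W,W.mean(0),np.degrees(np.arctan2(*(W[0]-W[1])[1::-1])),np.linalg.norm(W[1]-W[0]))
np.save('holderpx.npy',W)
E
```

```text
[[233.87809349 236.73968836]
 [248.29018789 230.14822547]]
[[ 562.99467757 -262.21234824   30.        ]
 [ 522.14311753 -245.91128022   30.        ]] [ 542.56889755 -254.06181423   30.        ] -21.753567050497153 43.9838012986862
```

Request:
step_arm --pt "438 -149 -11" --pt "438 -149 -11" --pt "438 -149 -11" --pt "438 -149 -11" --pt "438 -149 -11" --pt "438 -149 -11" --pt "438 -149 -11" --pt "438 -149 -11" --yaw '[-0.253,-0.253,-0.253,-0.253,-0.253,-0.253,-0.253,-0.253]' --gripper '[-1,-1,-1,-1,-1,-1,-1,-1]'

```text
clock: 5.65
eef_pos: [558.9, 79.9, 214.8]
tool_rot: [-3.137, 0.001, 1.44]
force: [1.1, -0.1, -2.7]
width: 15.0
```

```bash
python3 - <<'E'
from h import *
x=np.array([np.cos(np.radians(-7.5)),np.sin(np.radians(-7.5))])*3.6
go(566.7+x[0],207.8+x[1],205,82.5)
E
```

```text
lin [np.float64(127.9), np.float64(-5.3), np.float64(9.8)] yaw 0.0001
```

Request:
step_arm --pt "42 -1 9" --pt "84 -1 9" --pt "110 -1 9" --pt "124 -1 9" --pt "124 -1 9" --pt "124 -1 9" --pt "124 -1 9" --pt "124 -1 9" --yaw '[0,0,0,0,0,0,0,0]' --gripper '[-1,-1,-1,-1,-1,-1,-1,-1]'

```text
clock: 6.32
eef_pos: [575.7, 198.3, 207.1]
tool_rot: [-3.141, 0.002, 1.437]
force: [0.4, -0.6, -2.1]
width: 15.3
```

```bash
python3 - <<'E'
from h import *
s=ctrl.read_state();print(s['eef_pos'],np.degrees(s['tool_rot']),s['force'],s['torque'],s['width'])
im=shot('scene','s4.png')
cv2.imwrite('pics/s4c.png',cv2.resize(im['frame'][225:290,380:460,::-1],None,fx=9,fy=9,interpolation=cv2.INTER_CUBIC))
im=shot('top','t4.png')
cv2.imwrite('pics/t4c.png',cv2.resize(im['frame'][190:255,210:290,::-1],None,fx=9,fy=9,interpolation=cv2.INTER_CUBIC))
E
```

```text
[575.67654042 198.34585989 207.09176782] [-1.79942035e+02  1.22818494e-01  8.23190218e+01] [ 0.4179803  -0.60981471 -2.06742913] [ 0.03024239 -0.05997768 -0.04545266] 15.295283681075027
```

View pics/s4c.png

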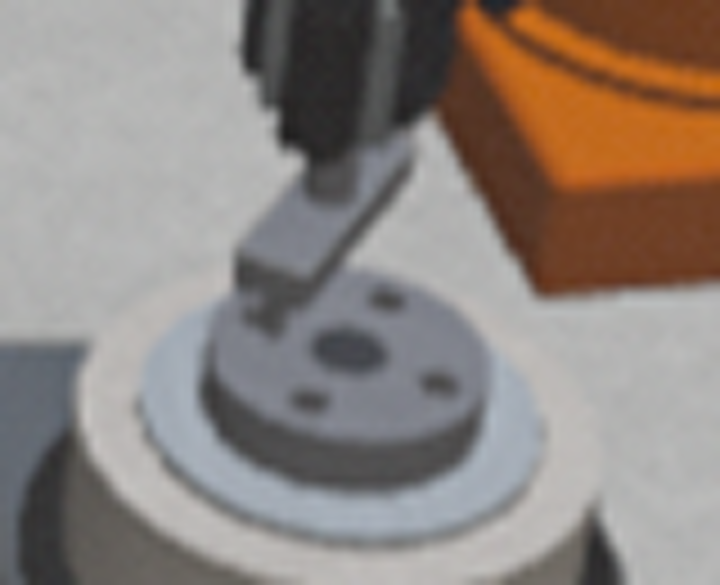

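View pics/t4c.png

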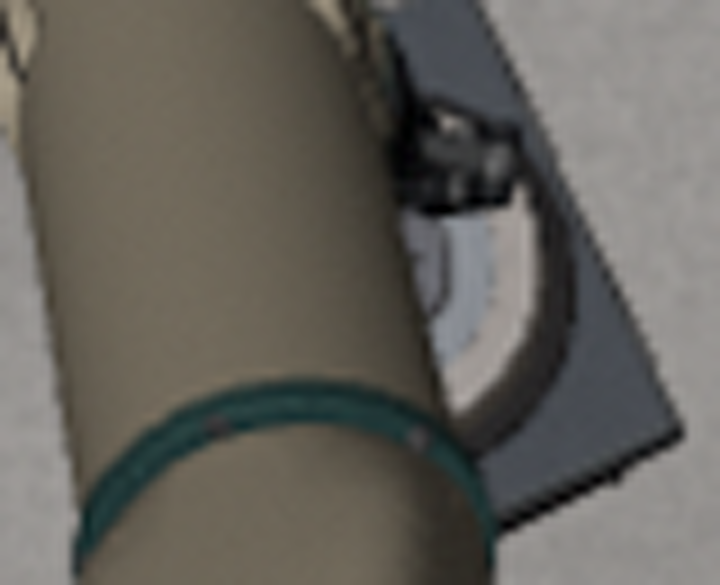

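```bash
cat >> h.py <<'E'
def spwire(c,yaw):  # c = grip centre, yaw deg of spanner x
    a=np.radians(yaw);R=np.array([[np.cos(a),-np.sin(a),0],[np.sin(a),np.cos(a),0],[0,0,1]])
    def box(hx,hy,z0,z1):
        V=[np.array([x,y,z]) for z in(z0,z1) for x,y in((-hx,-hy),(hx,-hy),(hx,hy),(-hx,hy))]
        return [(V[i],V[j]) for i,j in((0,1),(1,2),(2,3),(3,0),(4,5),(5,6),(6,7),(7,4),(0,4),(1,5),(2,6),(3,7))]
    S=box(30,9,-51,-39)
    for sx in(22,-22):
        for dx,dy in((3,0),(-3,0),(0,3),(0,-3)): S.append((np.array([sx+dx,dy,-51]),np.array([sx+dx,dy,-62])))
        S.append((np.array([sx,0,-51]),np.array([sx,0,-65])))
    return [(R@p+c,R@q+c) for p,q in S]
def overlay(im,segs,u0,v0,w,h,f,fn):
    I=cv2.resize(im['frame'][v0:v0+h,u0:u0+w,::-1],None,fx=f,fy=f,interpolation=cv2.INTER_CUBIC)
    J=I.copy()
    for p,q in segs:
        a,b=[tuple(np.round((x-[u0,v0]+.5)*f-.5).astype(int).tolist()) for x in proj(im,[p,q])]
        cv2.line(J,a,b,(0,255,0),1,cv2.LINE_AA)
    cv2.imwrite('pics/'+fn,np.hstack([I,J]))
E
python3 - <<'E'
from h import *
im=L('scene')
s=ctrl.read_state();p=s['eef_pos']
overlay(im,spwire(p-[0,0,9],-7.7),390,225,50,50,8,'o4.png')
go(566.7,207.8,200,82.5)
E
```

```text
lin [np.float64(7.4), np.float64(-10.3), np.float64(7.5)] yaw -0.0027
```

View pics/o4.png

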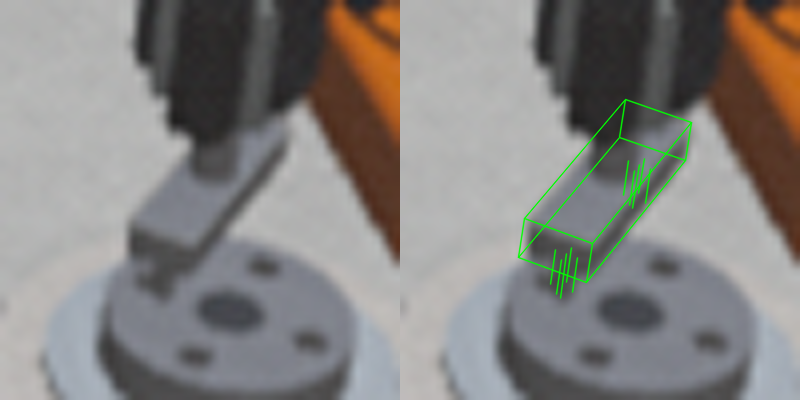

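Request:
step_arm --pt "7.4 -10.3 8" --pt "7.4 -10.3 8" --pt "7.4 -10.3 8" --pt "7.4 -10.3 8" --pt "7.4 -10.3 8" --pt "7.4 -10.3 8" --yaw '[-0.003,-0.003,-0.003,-0.003,-0.003,-0.003]' --gripper '[-1,-1,-1,-1,-1,-1]'

```text
clock: 6.92
eef_pos: [567.1, 209.3, 200.0]
tool_rot: [3.141, -0.0, 1.442]
force: [1.1, 0.2, -1.9]
width: 15.3
```

```bash
python3 - <<'E'
from h import *
im=shot('scene','s5.png')
s=ctrl.read_state();p=s['eef_pos'];print(p,np.degrees(s['tool_rot']),s['force'],s['torque'])
overlay(im,spwire(p-[0,0,9],np.degrees(s['tool_rot'][2])-90),390,225,50,50,8,'o5.png')
go(566.7,207.8,200,82.5)
E
```

```text
[567.02824838 209.39515618 199.92773822] [ 1.79963564e+02 -3.31136825e-03  8.26380774e+01] [-0.56974305 -0.64086928 -2.59342805] [0.00178067 0.02074418 0.00558553]
lin [np.float64(-1.6), np.float64(-0.1), np.float64(-0.1)] yaw 0.0024
```

View pics/o5.png

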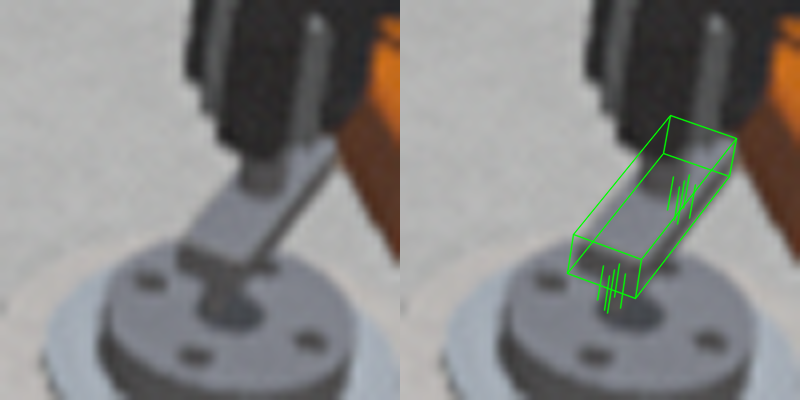

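```bash
python3 - <<'E'
from h import *
im=L('scene')
I=cv2.resize(im['frame'][238:270,408:440,::-1],None,fx=18,fy=18,interpolation=cv2.INTER_LANCZOS4)
I=cv2.convertScaleAbs(I,alpha=1.6,beta=-50)
for k in range(0,32,4):
    cv2.putText(I,str(408+k),(k*18,10),0,.35,(0,0,255));cv2.putText(I,str(238+k),(0,k*18+10),0,.35,(0,0,255))
cv2.imwrite('pics/z5.png',I)
E
```

```text
(no output)
```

View pics/z5.png

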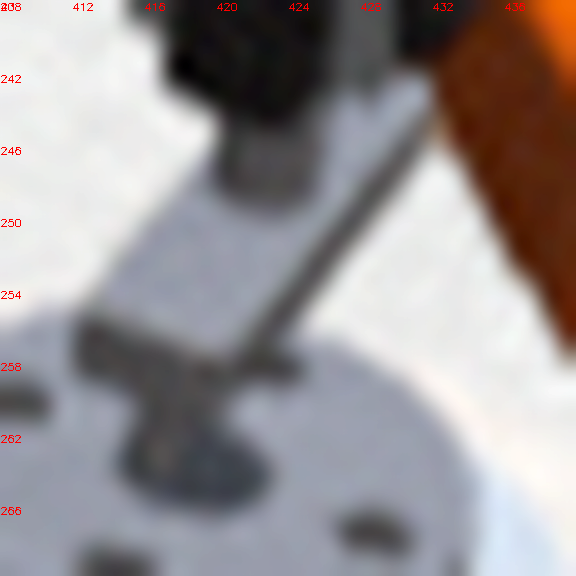

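```bash
python3 - <<'E'
from h import *
im=L('scene')
px=np.array([(85,318),(228,358),(435,85)])/18+[407.5,237.5]
W=onz(im,px,152);print(W, np.linalg.norm(W[0]-W[1]),np.linalg.norm(W[2]-W[1]))
a=np.radians(-7.4);R=np.array([[np.cos(a),-np.sin(a)],[np.sin(a),np.cos(a)]])
for w,l in zip(W,((30,-9),(30,9),(-30,9))): print(w[:2]-R@l)
print(proj(im,[[567,209.4,135]]))
P=cloud(im)
m=(P[...,2]>148)&(P[...,2]<157)&(np.hypot(P[...,0]-567,P[...,1]-209)<45)
v,u=np.where(m);print(len(u),P[m].mean(0),np.median(P[m],0)); print(cv2.minAreaRect(P[m][:,:2].astype(np.float32)))
E
```

```text
[[598.8140687  199.75066314 152.        ]
 [598.9129238  215.58551444 152.        ]
 [539.95551204 222.74330008 152.        ]] 15.835159867156863 59.39032157409757
[570.2230942 212.5395715]
[568.00362856 210.52434187]
[568.54648654 209.95439172]
[[420.45908193 254.44890681]]
125 [575.14285468 211.59701184 150.50532874] [575.36803677 212.46002539 150.10929767]
((568.6102905273438, 211.05859375), (17.560997009277344, 59.01753234863281), 82.22087860107422)
```

```bash
python3 - <<'E'
from h import *
go(565.2,206.6,188.5,82.4)
E
```

```text
lin [np.float64(-3.0), np.float64(-1.5), np.float64(11.4)] yaw 0.0042
```

Request:
step_arm --pt "-3 -1.5 5" --pt "-3 -1.5 8" --pt "-3 -1.5 11.4" --pt "-3 -1.5 11.4" --pt "-3 -1.5 11.4" --pt "-3 -1.5 11.4" --yaw '[0.004,0.004,0.004,0.004,0.004,0.004]' --gripper '[-1,-1,-1,-1,-1,-1]'

```text
clock: 7.47
eef_pos: [564.8, 207.1, 188.2]
tool_rot: [3.142, -0.0, 1.439]
force: [-0.2, 0.8, -3.0]
width: 15.0
```

```bash
cat > bar.py <<'E'
from h import *
import sys
im=shot('scene','s%s.png'%sys.argv[1])
s=ctrl.read_state();p=s['eef_pos'];print(p,np.degrees(s['tool_rot']),s['force'],s['torque'],s['width'])
P=cloud(im);z=p[2]-48
m=(P[...,2]>z-4.5)&(P[...,2]<z+5)&(np.hypot(P[...,0]-p[0],P[...,1]-p[1])<45)
print(P[m].mean(0)); print(cv2.minAreaRect(P[m][:,:2].astype(np.float32)))
u0,v0=int(sys.argv[2]),int(sys.argv[3])
I=cv2.resize(im['frame'][v0:v0+32,u0:u0+32,::-1],None,fx=18,fy=18,interpolation=cv2.INTER_LANCZOS4)
I=cv2.convertScaleAbs(I,alpha=1.6,beta=-50)
cv2.imwrite('pics/z%s.png'%sys.argv[1],I)
E
python3 bar.py 6 408 242
```

```text
[564.79525189 207.14590803 188.30610214] [ 1.79990792e+02 -7.72187798e-03  8.24532476e+01] [ 0.40501075  0.73172367 -2.30380704] [-0.02177749  0.01123114  0.00946875] 15.299930517969774
[571.7986277  209.76131256 138.52063643]
((563.288818359375, 209.05908203125), (17.61740493774414, 60.16938400268555), 81.98887634277344)
```

View pics/z6.png

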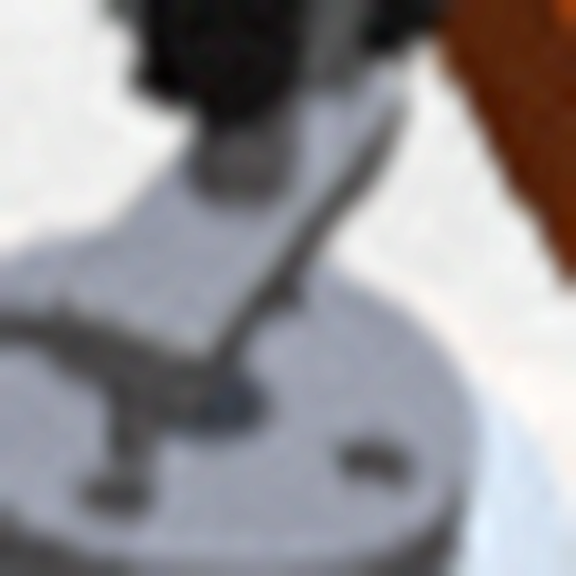

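```bash
python3 - <<'E'
from h import *
im=L('scene')
px=np.array([(62,312),(210,355),(405,85)])/18+[407.5,241.5]
W=onz(im,px,140.3);print(W, np.linalg.norm(W[0]-W[1]),np.linalg.norm(W[2]-W[1]))
a=np.radians(-7.5);R=np.array([[np.cos(a),-np.sin(a)],[np.sin(a),np.cos(a)]])
for w,l in zip(W,((30,-9),(30,9),(-30,9))): print(w[:2]-R@l)
h=[566.5,207.8]+R@[22,0]
print('hole px zoom',(proj(im,[[*h,111]])-[407.5,241.5])*18, 'prong if ctr at tcp+d', [(proj(im,[[*(np.array([564.8,207.15])+d+R@[22,0]),114.3]])-[407.5,241.5])*18 for d in ([0,0],[1.6,1.7])])
E
```

```text
[[596.05020316 197.75648899 140.3       ]
 [596.34068295 214.39359256 140.3       ]
 [538.54772886 220.62215038 140.3       ]] 16.639639228820993 58.127622312288736
[567.48159305 210.59527851]
[565.42260138 209.38637458]
[567.11633897 207.78336086]
hole px zoom [[114.03319223 497.17477691]] prong if ctr at tcp+d [array([[116.2719853 , 463.99010576]]), array([[126.99025895, 476.39655329]])]
```

Request:
step_arm --pt "-1.3 0.4 0" --pt "-1.3 0.4 1" --pt "-1.3 0.4 2" --pt "-1.3 0.4 3" --pt "-1.3 0.4 4" --pt "-1.3 0.4 5" --pt "-1.3 0.4 5" --yaw '[0,0,0,0,0,0,0]' --gripper '[-1,-1,-1,-1,-1,-1,-1]'

```text
clock: 8.1
eef_pos: [565.0, 205.7, 183.1]
tool_rot: [3.142, -0.0, 1.439]
force: [0.5, 0.3, -2.6]
width: 15.3
```

```bash
python3 bar.py 7 408 242
```

```text
[565.02169326 205.67289585 183.17586749] [ 1.79991022e+02 -4.73832527e-04  8.24451305e+01] [ 0.07826217  0.06622678 -2.21826497] [ 0.00091177 -0.05254737  0.0282752 ] 15.511624894778487
[572.95881777 208.09179829 133.21906004]
((563.6400146484375, 207.7348175048828), (18.292404174804688, 62.25407028198242), 82.60858154296875)
```

View pics/z7.png

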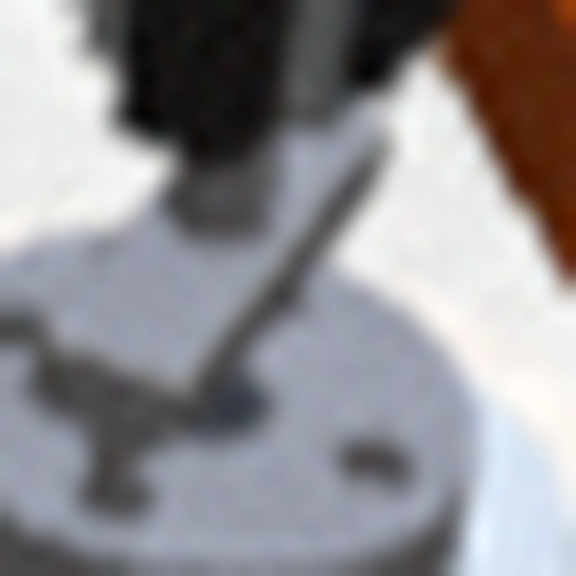

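Request:
step_arm --pt "0 0 1" --pt "0 0 2" --pt "0 0 3" --pt "0 0 3" --yaw '[0,0,0,0]' --gripper '[-1,-1,-1,-1]'

```text
clock: 8.48
eef_pos: [565.2, 205.7, 180.2]
tool_rot: [3.141, -0.0, 1.439]
force: [1.5, 0.2, -2.1]
width: 15.4
```

Request:
step_arm --pt "0 0 1" --pt "0 0 2" --pt "0 0 3" --pt "0 0 3.8" --pt "0 0 3.8" --yaw '[0,0,0,0,0]' --gripper '[-1,-1,-1,-1,-1]'

```text
clock: 8.9
eef_pos: [565.2, 205.7, 176.4]
tool_rot: [3.141, -0.0, 1.439]
force: [1.7, 0.9, -1.9]
width: 15.4
```

```bash
python3 bar.py 8 408 242
```

```text
[565.13261751 205.66567384 176.38809012] [ 1.79976592e+02 -6.09032380e-03  8.24438372e+01] [ 2.4598378   0.21985351 -1.43953961] [ 0.01075215 -0.52000347  0.00616091] 15.309893517766909
[573.6294556  208.08042893 126.5559103 ]
((566.0859375, 207.26585388183594), (17.60322380065918, 58.95751953125), 82.26641845703125)
```

View pics/z8.png

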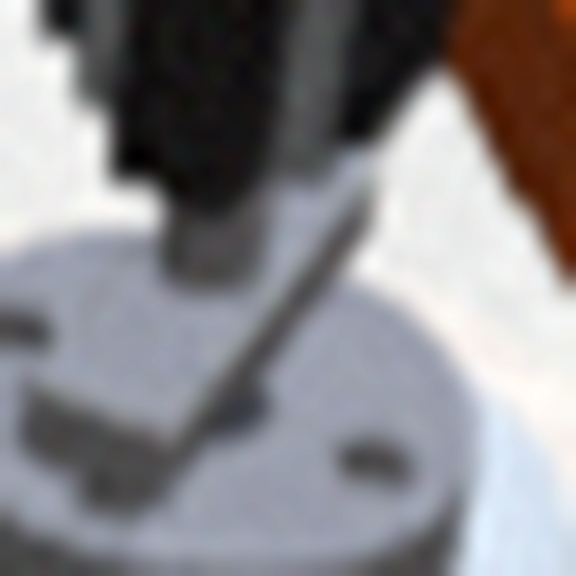

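Request:
step_arm --pt "0 0.8 0" --pt "0 0.8 0" --pt "0 0.8 0" --pt "0 0.8 0" --pt "0 0.8 0" --pt "0 0.8 0" --yaw '[0,0.03,0.06,0.09,0.12,0.12]' --gripper '[-1,-1,-1,-1,-1,-1]'

```text
clock: 9.45
eef_pos: [565.6, 206.3, 176.4]
tool_rot: [-3.141, -0.0, 1.318]
force: [2.3, 2.3, -3.2]
width: 15.0
```

```bash
cat > st.py <<'E'
from h import *
s=ctrl.read_state();print(s['eef_pos'].round(2),np.degrees(s['tool_rot']).round(2),s['force'].round(2),s['torque'].round(3),s['width'],s['qpos'].round(2))
E
python3 st.py
```

```text
[565.56 206.27 176.39] [-1.7999e+02 -3.0000e-02  7.5500e+01] [ 2.29  2.28 -3.23] [ 0.52  -0.218  0.098] 15.033221792625833 [-0.43  0.65  0.06  1.74 -0.06  0.75  0.97]
```

Request:
step_arm --pt "0.8 0.3 0" --pt "0.8 0.3 0" --pt "0.8 0.3 0" --pt "0.8 0.3 0" --pt "0.8 0.3 0" --pt "0.8 0.3 0" --yaw '[0.03,0.06,0.09,0.12,0.15,0.15]' --gripper '[-1,-1,-1,-1,-1,-1]'

```text
clock: 9.95
eef_pos: [565.7, 206.2, 176.3]
tool_rot: [-3.141, 0.001, 1.167]
force: [-1.0, 0.5, -2.4]
width: 15.3
```

```bash
python3 st.py
```

```text
[565.7  206.19 176.3 ] [-1.7996e+02  5.0000e-02  6.6860e+01] [-1.    0.49 -2.42] [0.231 0.263 0.179] 15.294269180385422 [-0.46  0.66  0.1   1.74 -0.09  0.75  0.86]
```

Request:
step_arm --pt "0 0 0" --pt "0 0 0" --pt "0 0 0" --pt "0 0 0" --pt "0 0 0" --pt "0 0 0" --pt "0 0 0" --yaw '[0.03,0.06,0.09,0.12,0.15,0.18,0.18]' --gripper '[-1,-1,-1,-1,-1,-1,-1]'

```text
clock: 10.53
eef_pos: [565.7, 206.1, 176.3]
tool_rot: [-3.141, 0.001, 0.987]
force: [-3.8, -0.2, -1.2]
width: 15.2
```

```bash
python3 st.py
```

```text
[565.74 206.06 176.31] [-1.7997e+02  6.0000e-02  5.6550e+01] [-3.81 -0.22 -1.19] [-0.009  0.755  0.17 ] 15.153706817093617 [-0.49  0.66  0.16  1.74 -0.14  0.76  0.72]
```

Request:
step_arm --pt "-0.4 -0.7 0" --pt "-0.4 -0.7 0" --pt "-0.4 -0.7 0" --pt "-0.4 -0.7 0" --pt "-0.4 -0.7 0" --pt "-0.4 -0.7 0" --yaw '[0.03,0.06,0.09,0.12,0.14,0.14]' --gripper '[-1,-1,-1,-1,-1,-1]'

```text
clock: 11.03
eef_pos: [565.4, 206.0, 176.4]
tool_rot: [3.141, 0.0, 0.847]
force: [-0.7, -1.3, -3.1]
width: 15.3
```

```bash
python3 st.py
```

```text
[565.44 206.02 176.38] [1.7998e+02 2.0000e-02 4.8550e+01] [-0.73 -1.32 -3.14] [-0.361  0.374  0.176] 15.295826429404869 [-0.52  0.66  0.2   1.74 -0.18  0.76  0.61]
```

Still only drag (0.18 N m), 0.59 rad turned. Continuing in small steps.

Request:
step_arm --pt "-0.3 0.2 0" --pt "-0.3 0.2 0" --pt "-0.3 0.2 0" --pt "-0.3 0.2 0" --pt "-0.3 0.2 0" --yaw '[0.025,0.05,0.075,0.1,0.1]' --gripper '[-1,-1,-1,-1,-1]'

```text
clock: 11.45
eef_pos: [565.3, 205.9, 176.4]
tool_rot: [3.141, 0.0, 0.747]
force: [-0.3, -1.6, -4.7]
width: 15.4
```

```bash
python3 st.py
```

```text
[565.35 205.91 176.4 ] [1.7999e+02 1.0000e-02 4.2810e+01] [-0.35 -1.59 -4.66] [-0.224  0.318  0.168] 15.444067488253586 [-0.54  0.66  0.23  1.74 -0.2   0.76  0.54]
```

Request:
step_arm --pt "-0.3 0 0" --pt "-0.3 0 0" --pt "-0.3 0 0" --pt "-0.3 0 0" --pt "-0.3 0 0" --yaw '[0.025,0.05,0.075,0.1,0.1]' --gripper '[-1,-1,-1,-1,-1]'

```text
clock: 11.87
eef_pos: [565.1, 205.9, 176.4]
tool_rot: [3.141, -0.0, 0.647]
force: [-1.1, -0.7, -4.5]
width: 14.7
```

```bash
python3 st.py
```

```text
[565.14 205.85 176.41] [179.99  -0.    37.09] [-1.14 -0.72 -4.47] [-0.222  0.201  0.169] 14.726501097421695 [-0.55  0.67  0.25  1.74 -0.23  0.76  0.46]
```

Request:
step_arm --pt "-0.2 0 0" --pt "-0.2 0 0" --pt "-0.2 0 0" --pt "-0.2 0 0" --pt "-0.2 0 0" --yaw '[0.02,0.04,0.06,0.08,0.08]' --gripper '[-1,-1,-1,-1,-1]'

```text
clock: 12.28
eef_pos: [565.1, 205.7, 176.4]
tool_rot: [3.141, -0.0, 0.568]
force: [0.6, -0.9, -4.7]
width: 15.4
```

```bash
python3 st.py
```

```text
[565.05 205.74 176.45] [ 1.7999e+02 -1.0000e-02  3.2520e+01] [ 0.59 -0.9  -4.69] [-0.051  0.049  0.122] 15.425151783471387 [-0.57  0.67  0.28  1.74 -0.25  0.76  0.4 ]
```

Request:
step_arm --pt "0 0 0" --pt "0 0 0" --pt "0 0 0" --pt "0 0 0" --pt "0 0 0" --yaw '[0.02,0.04,0.06,0.08,0.08]' --gripper '[-1,-1,-1,-1,-1]'

```text
clock: 12.7
eef_pos: [565.0, 205.7, 176.5]
tool_rot: [3.142, -0.0, 0.488]
force: [-0.4, -0.4, -5.1]
width: 15.3
```

```bash
python3 st.py; python3 bar.py 9 402 240
```

```text
[564.96 205.71 176.46] [180.    -0.    27.94] [-0.36 -0.44 -5.07] [-0.055  0.023  0.135] 15.33668573744057 [-0.58  0.67  0.3   1.74 -0.27  0.77  0.34]
[564.93921037 205.69616701 176.43722301] [1.79997879e+02 1.86876327e-03 2.79978003e+01] [ 0.21507962 -0.36748348 -5.10554235] [-0.01633418 -0.00465373  0.15974665] 15.409496054480485
[567.72542348 210.3716384  126.53825435]
((565.9324951171875, 209.15145874023438), (20.871002197265625, 59.72526931762695), 27.872438430786133)
```

View pics/z9.png

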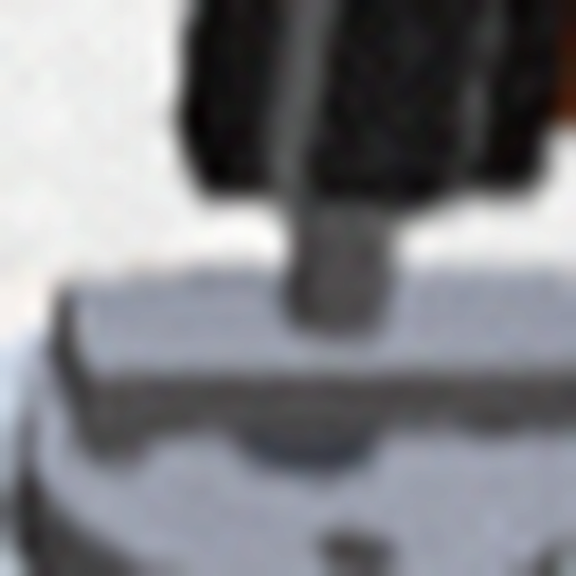

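Request:
step_arm --pt "0 0 0" --pt "0 0 0" --pt "0 0 0" --pt "0 0 0" --pt "0 0 0" --yaw '[0.02,0.04,0.06,0.08,0.08]' --gripper '[-1,-1,-1,-1,-1]'

```text
clock: 13.17
eef_pos: [564.9, 205.7, 176.4]
tool_rot: [3.141, 0.0, 0.408]
force: [-0.2, -1.0, -4.2]
width: 14.9
```

```bash
python3 st.py
```

```text
[564.89 205.66 176.43] [1.7999e+02 1.0000e-02 2.3370e+01] [-0.18 -1.01 -4.17] [-0.083  0.093  0.289] 14.89447291615943 [-0.6   0.68  0.32  1.74 -0.29  0.77  0.28]
```

Request:
step_arm --pt "0 0 0" --pt "0 0 0" --pt "0 0 0" --pt "0 0 0" --yaw '[0.02,0.04,0.06,0.06]' --gripper '[-1,-1,-1,-1]'

```text
clock: 13.5
eef_pos: [564.9, 205.7, 176.4]
tool_rot: [3.141, 0.0, 0.348]
force: [-0.5, -0.7, -3.7]
width: 15.1
```

```bash
python3 st.py
```

```text
[564.85 205.66 176.43] [1.7999e+02 2.0000e-02 1.9950e+01] [-0.5  -0.69 -3.73] [-0.165  0.183  0.501] 15.083720753150763 [-0.61  0.68  0.34  1.74 -0.3   0.77  0.23]
```

Request:
step_arm --pt "0 0 0" --pt "0 0 0" --pt "0 0 0" --pt "0 0 0" --pt "0 0 0" --yaw '[0.02,0.04,0.06,0.08,0.08]' --gripper '[-1,-1,-1,-1,-1]'

```text
clock: 13.92
eef_pos: [564.8, 205.7, 176.4]
tool_rot: [3.141, 0.0, 0.268]
force: [-0.8, -1.8, -4.4]
width: 15.3
```

```bash
python3 st.py
```

```text
[564.79 205.67 176.42] [1.7999e+02 2.0000e-02 1.5370e+01] [-0.84 -1.81 -4.37] [-0.27   0.288  0.833] 15.291073164591818 [-0.62  0.68  0.36  1.74 -0.32  0.78  0.17]
```

Request:
step_arm --pt "0 0 0" --pt "0 0 0" --pt "0 0 0" --pt "0 0 0" --pt "0 0 0" --pt "0 0 0" --yaw '[-0.04,-0.08,-0.12,-0.16,-0.2,-0.2]' --gripper '[-1,-1,-1,-1,-1,-1]'

```text
clock: 14.42
eef_pos: [565.1, 205.6, 176.7]
tool_rot: [-3.141, -0.0, 0.468]
force: [-1.5, -1.0, -3.0]
width: 15.4
```

```bash
python3 st.py
```

```text
[565.07 205.63 176.67] [-1.7996e+02 -2.0000e-02  2.6790e+01] [-1.46 -1.05 -2.99] [-0.104  0.261 -0.007] 15.439785614811308 [-0.58  0.67  0.3   1.74 -0.27  0.77  0.32]
```

Request:
step_arm --pt "0 0 0" --pt "0 0 0" --pt "0 0 -1.5" --pt "0 0 -3" --pt "0 0 -4.5" --pt "0 0 -4.5" --yaw '[-0.03,-0.04,-0.04,-0.04,-0.04,-0.04]' --gripper '[-1,-1,-1,-1,-1,-1]'

```text
clock: 14.92
eef_pos: [565.4, 205.8, 181.5]
tool_rot: [3.141, -0.001, 0.509]
force: [-0.4, -1.1, -2.4]
width: 15.1
```

```bash
python3 st.py
```

```text
[565.37 205.8  181.49] [ 1.7999e+02 -6.0000e-02  2.9140e+01] [-0.42 -1.14 -2.4 ] [-0.042  0.002  0.006] 15.136633454840748 [-0.58  0.67  0.3   1.74 -0.26  0.78  0.35]
```

Request:
step_arm --pt "0 0 -3" --pt "0 0 -7" --pt "0 0 -14" --pt "0 0 -30" --pt "0 0 -50" --pt "0 0 -50" --yaw '[0,0,0,0,0,0]' --gripper '[-1,-1,-1,-1,-1,-1]'

```text
clock: 15.42
eef_pos: [567.4, 206.1, 235.1]
tool_rot: [3.14, -0.007, 0.509]
force: [0.9, -0.5, -2.0]
width: 15.5
```

```bash
python3 st.py;  python3 - <<'E'
from h import *
im=shot('scene','s10.png')
cv2.imwrite('pics/s10c.png',cv2.resize(im['frame'][215:290,375:465,::-1],None,fx=8,fy=8,interpolation=cv2.INTER_CUBIC))
go(542.9,-255,215,68)
E
```

```text
[567.42 206.12 235.1 ] [179.93  -0.42  29.15] [ 0.86 -0.47 -2.04] [ 0.028 -0.084  0.02 ] 15.53801967493612 [-0.6   0.6   0.32  1.69 -0.23  0.88  0.33]
lin [np.float64(-245.3), np.float64(391.1), np.float64(18.4)] yaw -0.678
```

View pics/s10c.png

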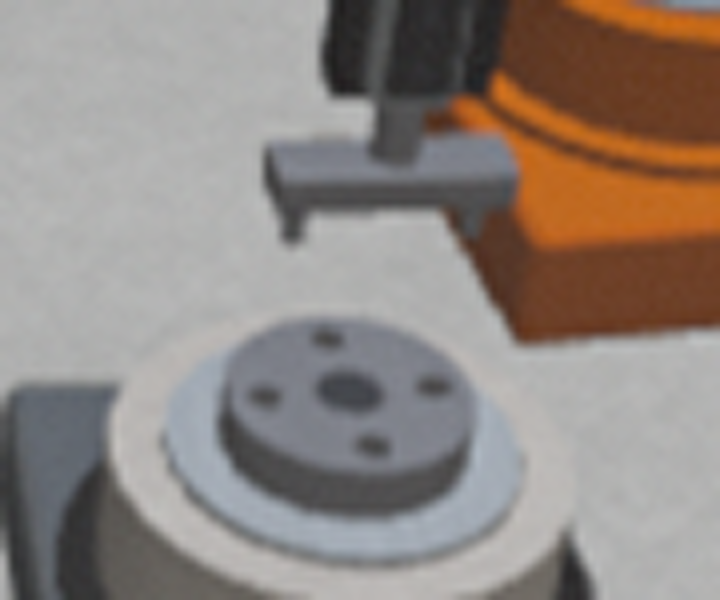

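Clear view of the ring: four holes at crop (327,339), (434,385), (372,445), (263,396). I'll measure how far it turned.

```bash
python3 - <<'E'
from h import *
im=L('scene')
px=np.array([375,215])+(np.array([(327,339),(434,385),(372,445),(263,396)])+.5)/8-.5
for w in (px,np.array([darkcent(im,p,3.2) for p in px])):
    p,r=fitring(im,w);print(p[:2],np.degrees(p[2])%90,r)
E
```

```text
[566.56968795 207.64233813] 31.419119488014616 [-0.3 -0.3  0.4 -0.2  0.1  0.2 -0.2  0.3]
[566.73649368 207.88614749] 31.114871654243217 [-0.  -0.1  0.   0.   0.  -0.  -0.   0.1]
```

The ring turned 51.5° (0.899 rad), and the torque rise confirms the stop. Returning the spanner.

Request:
step_arm --pt "-245 391 18" --pt "-245 391 18" --pt "-245 391 18" --pt "-245 391 18" --pt "-245 391 18" --pt "-245 391 18" --pt "-245 391 18" --pt "-245 391 18" --yaw '[-0.678,-0.678,-0.678,-0.678,-0.678,-0.678,-0.678,-0.678]' --gripper '[-1,-1,-1,-1,-1,-1,-1,-1]'

```text
clock: 16.13
eef_pos: [547.1, -128.9, 217.3]
tool_rot: [-3.14, -0.0, 1.187]
force: [0.7, 0.2, -2.8]
width: 15.3
```

```bash
python3 - <<'E'
from h import *
go(542.6,-255,150,68)
E
```

```text
lin [np.float64(-118.6), np.float64(43.0), np.float64(67.3)] yaw 0.0002
```

Request:
step_arm --pt "-40 14 5" --pt "-80 28 20" --pt "-110 40 40" --pt "-118 43 60" --pt "-118 43 67" --pt "-118 43 67" --pt "-118 43 67" --pt "-118 43 67" --yaw '[0,0,0,0,0,0,0,0]' --gripper '[-1,-1,-1,-1,-1,-1,-1,-1]'

```text
clock: 16.8
eef_pos: [544.8, -250.6, 151.7]
tool_rot: [3.141, -0.001, 1.19]
force: [0.7, 1.1, -2.4]
width: 14.8
```

```bash
python3 st.py; python3 - <<'E'
from h import *
go(542.6,-255,120,68)
E
```

```text
[ 544.8  -250.61  151.66] [ 1.7995e+02 -7.0000e-02  6.8160e+01] [ 0.65  1.05 -2.43] [-0.039  0.045 -0.052] 14.844299895559812 [ 0.33  0.69  0.09  1.76 -0.09  0.7   1.66]
lin [np.float64(-4.9), np.float64(-0.4), np.float64(31.7)] yaw 0.0028
```

Request:
step_arm --pt "-4.9 -0.4 15" --pt "-4.9 -0.4 30" --pt "-4.9 -0.4 38" --pt "-4.9 -0.4 39" --pt "-4.9 -0.4 39" --pt "-4.9 -0.4 39" --yaw '[0.003,0.003,0.003,0.003,0.003,0.003]' --gripper '[-1,-1,-1,-1,-1,-1]'

```text
clock: 17.3
eef_pos: [542.4, -256.5, 112.9]
tool_rot: [3.14, -0.0, 1.185]
force: [0.4, -0.5, -2.2]
width: 15.3
```

```bash
python3 bar.py 11 222 212; python3 - <<'E'
from h import *
go(542.7,-255,90,68)
E
```

```text
[ 542.40510168 -256.75039364  112.97029728] [ 1.79894946e+02 -6.64736252e-03  6.78810791e+01] [ 1.17760371 -0.01468236 -1.89957423] [0.01223223 0.01818857 0.01198182] 15.154771635174399
[ 543.69334698 -252.07365718   63.09107081]
((542.628662109375, -253.66351318359375), (20.986560821533203, 57.98240280151367), 68.50503540039062)
lin [np.float64(1.7), np.float64(-0.4), np.float64(23.0)] yaw -0.0021
```

View pics/z11.png

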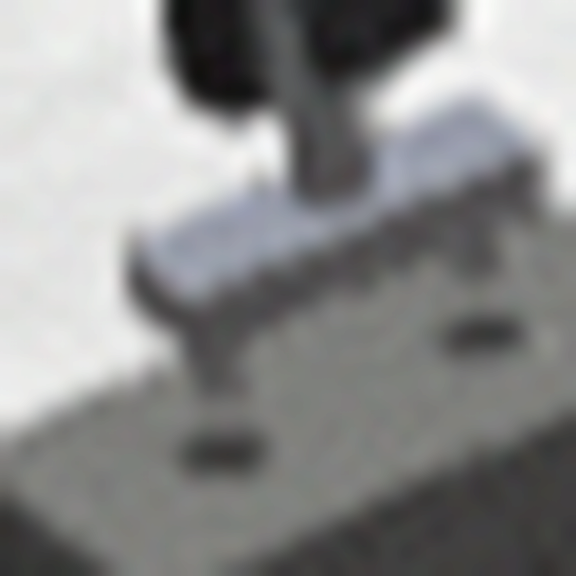

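Request:
step_arm --pt "0.8 0 4" --pt "0.8 0 8" --pt "0.8 0 12" --pt "0.8 0 16" --pt "0.8 0 19" --pt "0.8 0 20" --pt "0.8 0 20" --yaw '[0,0,0,0,0,0,0]' --gripper '[-1,-1,-1,-1,-1,-1,-1]'

```text
clock: 17.93
eef_pos: [541.5, -256.1, 91.4]
tool_rot: [-3.141, 0.0, 1.184]
force: [0.2, 0.7, -2.0]
width: 15.3
```

```bash
python3 st.py
```

```text
[ 541.52 -256.11   91.41] [-179.95    0.     67.83] [ 0.18  0.67 -1.98] [-0.017 -0.055 -0.01 ] 15.30529764750834 [ 0.35  0.77  0.08  1.79 -0.1   0.58  1.67]
```

Request:
step_arm --pt "0 0 0.7" --pt "0 0 1.2" --pt "0 0 1.6" --pt "0 0 1.6" --yaw '[0,0,0,0]' --gripper '[-1,-1,-1,-1]'

```text
clock: 18.27
eef_pos: [541.9, -256.2, 90.4]
tool_rot: [3.141, 0.0, 1.184]
force: [-0.4, -0.3, -2.1]
width: 15.3
```

```bash
python3 st.py; python3 bar.py 12 222 212
```

```text
[ 541.86 -256.18   90.4 ] [179.99   0.    67.84] [-0.37 -0.28 -2.13] [ 0.001  0.029 -0.022] 15.329910730633253 [ 0.35  0.78  0.08  1.79 -0.1   0.57  1.67]
[ 541.89039017 -256.15294357   90.44123271] [ 1.79992051e+02 -1.31526569e-03  6.78419616e+01] [ 0.65992837 -0.44239482 -2.64031401] [-0.02085079  0.04845712  0.01643751] 15.372582571680208
[ 543.45866908 -251.91234568   40.46096323]
((541.4805297851562, -251.31317138671875), (21.958953857421875, 59.67618179321289), 67.85460662841797)
```

View pics/z12.png

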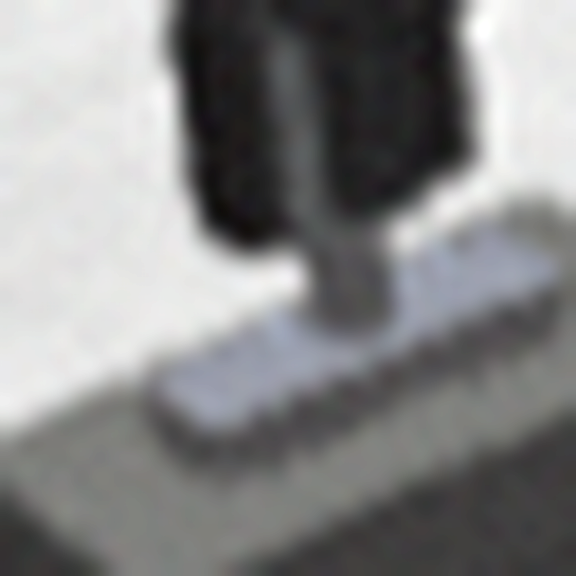

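Nearly seated, no contact force yet. Press a little further until the force rises.

Request:
step_arm --pt "0 0 0.4" --pt "0 0 0.8" --pt "0 0 1.2" --pt "0 0 1.2" --yaw '[0,0,0,0]' --gripper '[-1,-1,-1,-1]'

```text
clock: 18.65
eef_pos: [542.0, -256.2, 90.1]
tool_rot: [3.141, -0.0, 1.184]
force: [-1.9, -0.2, 4.9]
width: 15.1
```

```bash
python3 st.py
```

```text
[ 541.97 -256.25   90.09] [179.97  -0.    67.84] [-1.94 -0.22  4.86] [0.201 0.403 0.09 ] 15.05128477011118 [ 0.35  0.78  0.08  1.79 -0.1   0.57  1.67]
```

Request:
step_arm --pt "0 0 0" --pt "0 0 0" --pt "0 0 0" --pt "0 0 0" --pt "0 0 0" --pt "0 0 0" --yaw '[0,0,0,0,0,0]' --gripper '[0.2,0.2,0.2,0.2,0.2,0.2]'

```text
clock: 19.15
eef_pos: [541.8, -256.1, 89.0]
tool_rot: [-3.141, -0.0, 1.184]
force: [0.2, 1.4, -0.3]
width: 50.8
```

Request:
step_arm --pt "0 0 -5" --pt "0 0 -15" --pt "0 0 -40" --pt "0 0 -80" --pt "0 0 -120" --pt "0 0 -150" --pt "0 0 -150" --pt "0 0 -150" --yaw '[0,0,0,0,0,0,0,0]' --gripper '[0.2,0.2,0.2,0.2,0.2,0.2,0.2,0.2]'

```text
clock: 19.82
eef_pos: [543.0, -256.8, 242.2]
tool_rot: [3.136, 0.0, 1.184]
force: [-0.5, -0.6, -0.7]
width: 51.6
```

```bash
python3 - <<'E'
from h import *
im=shot('scene','s13.png')
P=cloud(im)
for nm,zs in(('bar',(37.5,46)),('grip',(60,110))):
    m=(P[...,2]>zs[0])&(P[...,2]<zs[1])&(np.hypot(P[...,0]-542,P[...,1]+254)<45);print(nm,P[m].mean(0),P[m][:,2].max(),cv2.minAreaRect(P[m][:,:2].astype(np.float32)))
a=cv2.resize(im['frame'][195:255,205:285,::-1],None,fx=9,fy=9,interpolation=cv2.INTER_CUBIC)
cv2.imwrite('pics/s13c.png',a)
E
```

```text
bar [ 544.10853764 -252.1698589    40.17675703] 45.36167365310166 ((541.8568725585938, -252.86807250976562), (20.301597595214844, 59.17612838745117), 64.89080047607422)
grip [ 545.9126594  -249.6263062    83.59975334] 101.53871147966697 ((542.5144653320312, -252.09344482421875), (19.009672164916992, 42.30649185180664), 71.73939514160156)
```

View pics/s13c.png

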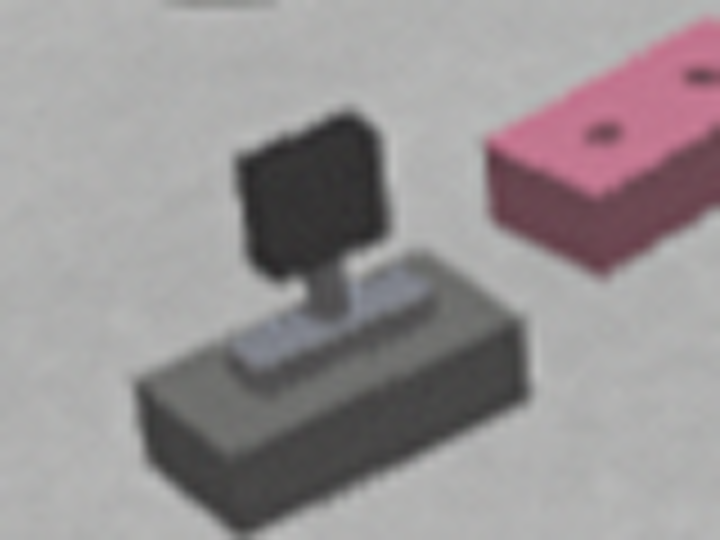

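View pics/s13.png

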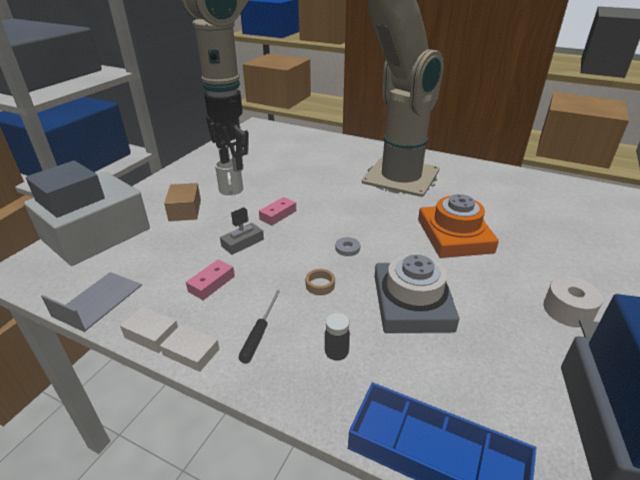

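The spanner is home and free, with its grip near pixel (240,216), and everything else is where it was. One last check of the ring angle, then I hand in.

```bash
python3 - <<'E'
from h import *
im=L('scene')
px=np.array([375,215])+(np.array([(327,339),(434,385),(372,445),(263,396)])+.5)/8-.5
p,r=fitring(im,np.array([darkcent(im,q,3.2) for q in px]));print(np.degrees(p[2])%90,r)
s=ctrl.read_state();print(s['clock'],s['force'],abs(s['qd']).max())
print(ctrl.finish_job())
E
```

```text
31.18931571645848 [-0.  -0.1  0.1 -0.   0.   0.  -0.1  0.1]
19.8667 [ 0.36425844 -0.65670207 -0.00342833] 0.03798222523935088
the job is handed in; nothing more can be done
None
```

The ring is tight against its stop and the spanner is back in its holder. I handed the job in at 19.9 s.

- **Turning:** I set both prongs about 8.5 mm down into two opposite holes. I turned the ring clockwise until the torque rose steadily from the 0.15 N m drag to 0.83 N m, about 19 N per prong. In the pictures the holes moved from 82.6° to 31.2°, which is 0.90 rad.
- **Contact:** The readings I took between moves showed side forces of no more than about 4 N, with no sign of hard pressing. I didn't see any finger touch the ring.
- **Return:** The spanner came down at the same height and contact force (about 7 N) as when I gripped it. After release, the picture shows the crossbar lying flat on the block, the gripper clear, and the other objects unmoved by eye.
- **Disagreement:** The scene camera and the arm differed by about 2 mm in y near the ring and the holder. I allowed for this when lining up the prongs.

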